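# Clamp the photometer bench and hold the glass cell in its beam

## Robot

A 6-joint arm with a two-finger parallel gripper is mounted at the origin on the work surface. World frame = base frame: x ahead of the robot, y to its left, z up, the work surface at z = 0. Lengths are in m, angles in degrees, forces in N, time in s.
With the tool pointing down it reaches from about 0.35 to 0.875 m from the base axis. Payload 4.2 kg.
Tool frame: the origin (TCP) lies at the very end of the fingers, on their centre line; the grasp point (between the pads) lies r.pinch_z behind it (r.pinch_z is the distance from the TCP to the grasp point, in m); y points along the fingers, z is the direction in which the jaws open and shut, and the axes are right-handed (so a half turn about y gives the same grasp; the last joint's range is limited). The gripper opens to 87 mm and grips with 3 to 60 N. Pads are 19 mm wide; open, the fingers measure 117 mm over their backs; the gripper's body (75 mm by 190 mm) begins 51 mm behind the grasp point.
Start: joints at [91.421, 22.042, 0.453, 0, -68.411, -14.817], TCP at [0.145, 0.608, 0.223] pointing down, gripper open.
Joint ranges: [-179.83, 179.83], [-69.29, 118.12], [-61.27, 80.66], [-181.25, 117.63], [-171.15, -9.14], [-177.46, 177.46]. Speed limits (degrees/s): [159.86, 159.86, 180, 180, 180, 180].

## Interface

Orientations are given as a 3x3 rotation matrix whose columns are the frame's x, y, z axes.
In Python, from station import sense, capture, camera_params, r gives the robot as it stands.
- The arm moves only by the tool move_arm, never from a script. Its argument "increments" is text: rows parted by semicolons, each of 7 numbers parted by spaces: the closure, from -1 (fully open) to 1 (shut), so that 0 is half open, then the shift along the tool's x, y, z in m, then the turn, a rotation vector about the tool's x, y, z in rad. In form: hand x y z wx wy wz; .... A call has 1 to 8 rows; each row is the pose to reach, as a shift and turn from the pose commanded when the call began, along the tool's axes at that moment; what a row does not reach only later rows make up. A row lasts 1/10 s, in which the tool goes at most 50 mm and 8.59 degrees, less where a joint would pass 70% of its speed; a pose out of reach is approached as far as the arm can. A call with a gripper value outside its range is refused whole. The fingers move at their own pace and stop on an object; the grip force is fixed at half the most. Time passes only in rows, so rows that repeat a pose let the fingers close. It gives the time, the measured TCP pose, the force and the opening at its end, in the units of the state.
- sense(): the state, without advancing time (a new reading comes with each control period).
- capture(name): name is "scene" or "top"; returns (picture, depth): 420x560x3 uint8, red, green, blue; 420x560 float32, m along the optical axis (not along the pixel's ray), 0 where there is no reading.
- camera_params(name): a dict with "fx", "fy", "cx", "cy" (pixels), "xyz" and "orientation" of the camera in the world. Camera axes: x right, y down, z forward; pixel columns grow to the right and rows downward; lengths in m; the calibration is good to about 2 mm. A picture is of the moment at which its call begins. camera_params takes no time and is no camera call.
- r.finish_job(): hands the job in, once; it reports no verdict.
The state is a dict: "time_s": time; "joints": joint angles; "joint_velocities": joint speeds; "effort": joint torques, N m; "tcp_pos": TCP position; "ee_rot": TCP orientation; "wrist_force": force on the tool from outside, world axes, zero at the start; "moment": the same for the moment, N m; "gripper_width": opening from 0.0 (shut) to 1.0 (fully open).
Only numpy, scipy, OpenCV 4.12 (cv2) and the standard library are available. Lean on these libraries where they do the work, as an engineer would, in place of code of your own. Each camera call takes 0.05 s, during which the arm holds its last target.

## Task

Turn the three captive clamp knobs of the small photometer bench clockwise to their end stops, one after the other, starting beside the finned lamp head and ending beside the round receiver. Then take the long glass cell out of the rack by its two frosted long sides only, never touching the clear end windows, and hold it upright and still in the light path, lengthwise along the beam, centred on it and midway between the two lens barrels. Finish while still holding it there with nothing else carrying it, and leave the other things on the table where they are.

Things in the scene. Friction and masses are not known exactly. Their poses are not given: they have to be found in the camera images.
- bench: photometer bench, fixed: aluminium base 185 x 290 x 20 mm, origin under the base, z up. Its y axis runs along the beam from the receiver (-y end: white cylinder 52 mm across lying on a block, top at 111 mm) to the lamp (+y end: white box 80 x 60 mm in plan, with dark fins on top, top at 127 mm). A low grey clamp rail (top at 40 mm) along the -x edge, nearest the robot, carries the three knobs 110 mm from the beam line
- beam_mid (a point): the point on the beam midway between the two black lens barrels, 85 mm above the table (over the crossed marks on the base); axes as the bench: y along the beam, z up. The barrel ends lie 64 mm from it along +y and -y; barrels are 34 and 28 mm across. Below it is free down to the base at 20 mm
- knob1 (a joint): turn of the clamp knob at the lamp end, rad: 0 to 1.40 (end stop, tight); grows clockwise seen from above; starts between 0 and 0.45; stiff (0.04 Nm) and stays where left
- knob2 (a joint): turn of the middle clamp knob, as knob1
- knob3 (a joint): turn of the clamp knob at the receiver end, as knob1
- knob1_grip (a point): grip point of knob 1 (lamp end): on its axis, 77 mm above the table, 7 mm below the top of the upright grip bar, which is 38 mm long, 14 mm thick and 32 mm high (its foot, a disc 40 mm across, has its top 23 mm below this point); x axis along the bar, z up (turns with the knob). Knobs stand 85 mm apart
- knob2_grip (a point): grip point of knob 2 (middle): on its axis, 77 mm above the table, 7 mm below the top of the upright grip bar, which is 38 mm long, 14 mm thick and 32 mm high (its foot, a disc 40 mm across, has its top 23 mm below this point); x axis along the bar, z up (turns with the knob). Knobs stand 85 mm apart
- knob3_grip (a point): grip point of knob 3 (receiver end): on its axis, 77 mm above the table, 7 mm below the top of the upright grip bar, which is 38 mm long, 14 mm thick and 32 mm high (its foot, a disc 40 mm across, has its top 23 mm below this point); x axis along the bar, z up (turns with the knob). Knobs stand 85 mm apart
- rack: cell rack, fixed: grey block 150 x 70 x 45 mm, origin under its centre, z up, x along its length. The long cell stands in a slot 49 x 21 mm and 10 mm deep, 30 mm from the centre along +x, the cell's length along the rack's x
- cell_mid (a point): centre of the long glass cell, half-way up its 50 mm body. The cell is 44 mm long (its x), 16 mm wide (its y) and 50 mm high, with a white stopper 26 x 10 mm standing 5 mm above the top; about 80 g. The two long sides (facing +y and -y) are frosted, 40 mm of length to hold; the two ends (facing +x and -x) are clear windows, 2 mm thick and 13 mm wide. In the rack its foot is 35 mm above the table and its lowest 10 mm are in the slot
- cell: the same long cell, origin at the centre of its foot, axes as above
- window_a: clear window at the cell's +x end, 2 x 13 x 48 mm, origin at its centre; not to be touched by the fingers
- window_b: clear window at the cell's -x end, the same
- tip_box: bystander: fixed white tip box 125 x 85 x 60 mm, origin under its centre; stands on the other side of the bench from the rack
- small_cell: bystander: small square cell 12.5 x 12.5 x 49 mm standing in the rack's other, smaller slot, 75 mm from the long cell; origin at its foot. Leave alone
- dish: bystander: flat round clear dish, 92 mm across, 15 mm high; origin under its centre
- reagent: bystander: amber bottle, 60 mm across, 130 mm high; origin under its centre
- beaker: bystander: glass beaker, 70 mm across, 85 mm high; origin under its centre
- jar: bystander: white jar, 56 mm across, 70 mm high; origin under its centre
- well_plate: bystander: pale flat 24-well plate 128 x 86 x 14 mm; origin under its centre
- pen: bystander: white pen 130 mm long, 12 mm thick, lying; origin under its centre
Things that resemble listed ones, but are neither listed nor needed, are in the scene too. Of the things like the cell, leave any that is red; of the rest the smaller one is meant.

How it is judged (in metres and radians):
On the way, in this order (a step that is already met when the one before it is completed fails the run):
1. the knob at the lamp end is turned to its end stop (value of joint knob1 above 1.3 rad), for 0.1 s.
2. then the middle knob is turned to its end stop (value of joint each of knob1, knob2 above 1.3 rad), for 0.1 s.
3. then the knob at the receiver end is turned to its end stop (all of step 2 and value of joint knob3 above 1.3 rad), for 0.1 s.
4. then the long cell is lifted clear of the rack in the fingers (contact force between the fingers and cell above 0.5 N and contact force between cell and rack below 0.05 N and z of cell_mid in the frame of rack above 0.08 m), for 0.1 s.
At the end, for the whole second after the job is handed in: all three knobs within 0.1 rad of their end stops; the cell held in the fingers, still and touching nothing of the bench, upright within 8 degrees and its length within 8 degrees of the beam; its centre within 5 mm sideways of the beam, 12 mm in height of it, and 20 mm along it from the midpoint (all of step 3 and x of cell_mid in the frame of beam_mid between -0.005 and 0.005 m and y of cell_mid in the frame of beam_mid between -0.02 and 0.02 m and z of cell_mid in the frame of beam_mid between -0.012 and 0.012 m and angle between the x axis of cell_mid and the y axis of beam_mid, either way round below 0.14 rad and angle between cell_mid's own z axis and vertical below 0.14 rad and contact force between the fingers and cell above 1 N and contact force between cell and bench below 0.05 N and linear speed of cell below 0.02 m/s); the arm keeps its last pose, push and grip.
It fails at once if the fingers touch a clear window of the cell (contact force between the fingers and window_a above 0.2 N or contact force between the fingers and window_b above 0.2 N).
It fails at once if a bystander is moved by more than 20 mm (distance of any of small_cell, dish, reagent, beaker, jar, well_plate, pen from where it was at the start of the episode above 0.02 m).
It also fails if it takes over 64 s, if anything falls off the work surface, if the arm or the gripper's body presses on something with over 40 N, if the wrist force passes 120 N, or if a joint passes its speed limit or range.

## Working session

There is one attempt and no reset: what is moved stays moved. The work goes in short steps, Python scripts to look and compute and a tool call to move; the robot and the scene stay as the last step left them, time stands still between calls to the robot, and variables do not carry over. Pictures are saved under pics/ and viewed, and the job is handed in when it is done.

Besides the shell and the picture viewer there is one more tool, called by a JSON object that holds its "fn" and its "kwargs". move_arm: Moves the arm, as the interface text tells. Its arguments: {"type":"object","properties":{"increments":{"type":"string"}},"required":["increments"]}

```bash
ls; mkdir -p pics
python3 - <<'E'
from station import sense,capture,camera_params,r
import cv2,numpy as np
s=sense();print(s); print(r.pinch_z)
for n in("scene","top"):
    p,d=capture(n); np.save(f'{n}_d.npy',d);np.save(f'{n}_p.npy',p)
    cv2.imwrite(f'pics/{n}0.png',cv2.cvtColor(p,cv2.COLOR_RGB2BGR)); print(n,camera_params(n))
E
```

```text
pics
{'time_s': 0.0, 'joints': array([ 9.14204152e+01,  2.20899820e+01,  3.78658153e-01, -2.78345948e-02,
       -6.84104129e+01, -1.48165261e+01]), 'joint_velocities': array([-0.10404697, -0.01077118, -0.04197365,  0.11318155, -0.01356939,
        0.09104509]), 'effort': array([ 2.26370908e-04, -3.90666819e+01,  1.87400758e+01,  4.21968967e+00,
        1.09461675e-02, -1.96776773e-04]), 'tcp_pos': array([0.14464935, 0.60740728, 0.22146314]), 'ee_rot': array([[-9.72750087e-01, -3.98917045e-04, -2.31855795e-01],
       [ 2.31856113e-01, -2.13520901e-03, -9.72747749e-01],
       [-1.07014923e-04, -9.99997641e-01,  2.16951610e-03]]), 'wrist_force': array([ 0.41538122, -0.15827442,  0.52807212]), 'moment': array([0.03900054, 0.0278961 , 0.01896847]), 'gripper_width': 1.0038511385268107}
0.0187
scene {'fx': 497.52363974928113, 'fy': 497.52363974928113, 'cx': 286.52123054663383, 'cy': 215.72434654922748, 'xyz': array([1.26234443, 0.22706517, 1.12492257]), 'orientation': array([[-2.98879871e-01,  7.70902195e-01, -5.62477225e-01],
       [ 9.54290735e-01,  2.41521201e-01, -1.76058804e-01],
       [ 1.26056704e-04, -5.89387237e-01, -8.07850648e-01]])}
top {'fx': 390.3602584689528, 'fy': 390.3602584689528, 'cx': 276.87885177962704, 'cy': 211.52612438188237, 'xyz': array([ 0.41155085, -0.01967515,  1.07405423]), 'orientation': array([[ 0.01244795, -0.98867118,  0.14958059],
       [-0.9998997 , -0.01129688,  0.00854253],
       [-0.00675596, -0.14967193, -0.98871263]])}
```

View pics/scene0.png

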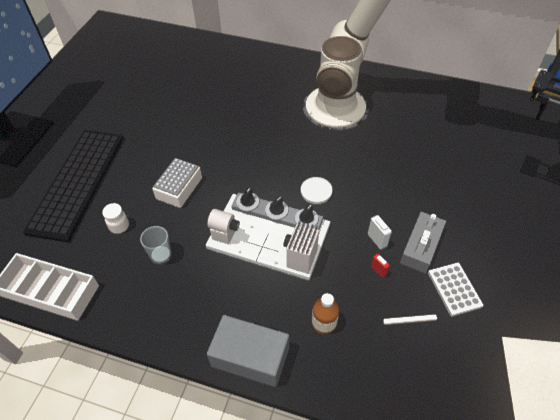

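View pics/top0.png

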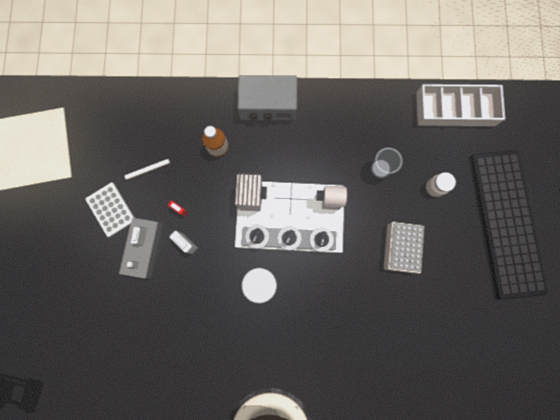

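```bash
cat > h.py <<'E'
import numpy as np,cv2
from station import sense,capture,camera_params,r
def world(cam,u,v,d):
    c=camera_params(cam);z=d
    p=np.array([(u-c['cx'])/c['fx']*z,(v-c['cy'])/c['fy']*z,z])
    return c['orientation']@p+c['xyz']
def cloud(cam,d):
    c=camera_params(cam);v,u=np.mgrid[0:d.shape[0],0:d.shape[1]]
    P=np.stack([(u-c['cx'])/c['fx']*d,(v-c['cy'])/c['fy']*d,d],-1)
    W=P@c['orientation'].T+c['xyz'];W[d==0]=np.nan;return W
def ray(cam,u,v,z):
    c=camera_params(cam);q=c['orientation']@np.array([(u-c['cx'])/c['fx'],(v-c['cy'])/c['fy'],1])
    return c['xyz']+q*(z-c['xyz'][2])/q[2]
def proj(cam,p):
    c=camera_params(cam);q=c['orientation'].T@(np.asarray(p)-c['xyz']);return np.array([c['fx']*q[0]/q[2]+c['cx'],c['fy']*q[1]/q[2]+c['cy']])
def crop(p,x0,y0,w,h,k,name):
    c=cv2.resize(cv2.cvtColor(p[y0:y0+h,x0:x0+w],cv2.COLOR_RGB2BGR),None,fx=k,fy=k,interpolation=cv2.INTER_CUBIC);cv2.imwrite('pics/'+name+'.png',c)
E
python3 - <<'E'
from h import *
s=np.load('scene_p.npy');t=np.load('top_p.npy')
crop(t,225,165,130,95,6,'t_bench');crop(t,110,195,95,90,6,'t_rack')
crop(s,200,180,140,100,5,'s_bench');crop(s,360,200,95,80,7,'s_rack')
W=cloud('top',np.load('top_d.npy'))
for n,(u,v) in dict(t1=(257,236),t2=(289,237),t3=(321,238),r1=(135,262),c=(137,232),base=(300,212)).items(): print(n,W[v,u])
E
```

```text
t1 [0.49778016 0.0385838  0.08470085]
t2 [ 0.49628062 -0.04272224  0.08377131]
t3 [ 0.49444458 -0.12360642  0.08684923]
r1 [0.42910382 0.35798213 0.04902247]
c [0.5042343  0.34428559 0.08611767]
base [ 0.57071285 -0.07378544  0.01812259]
```

View pics/t_bench.png

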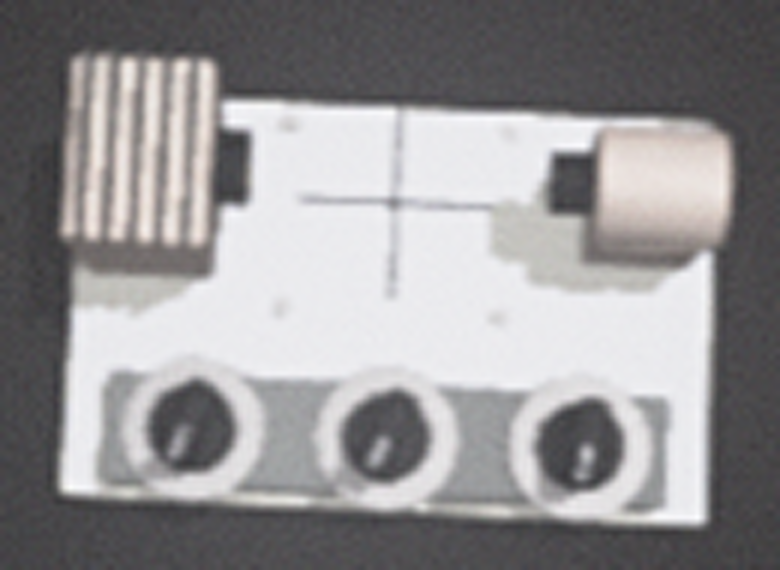

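View pics/t_rack.png

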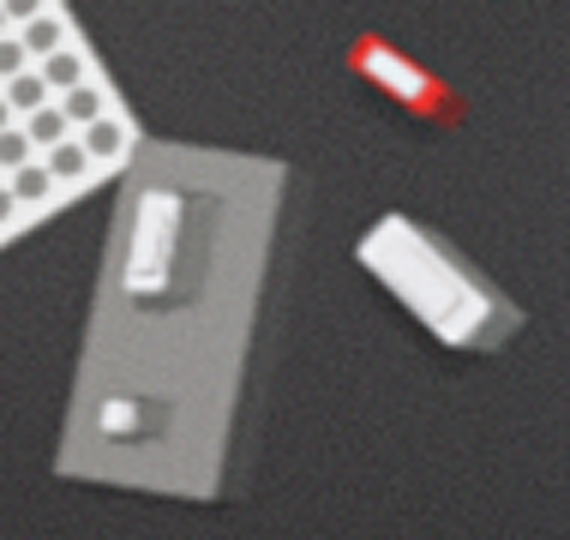

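View pics/s_bench.png

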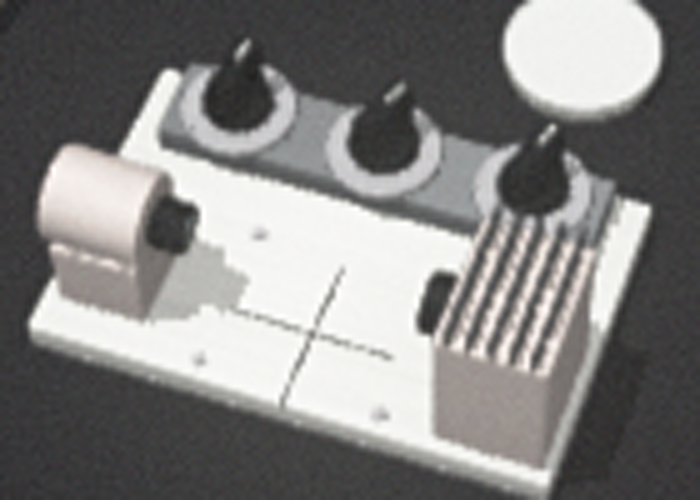

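View pics/s_rack.png

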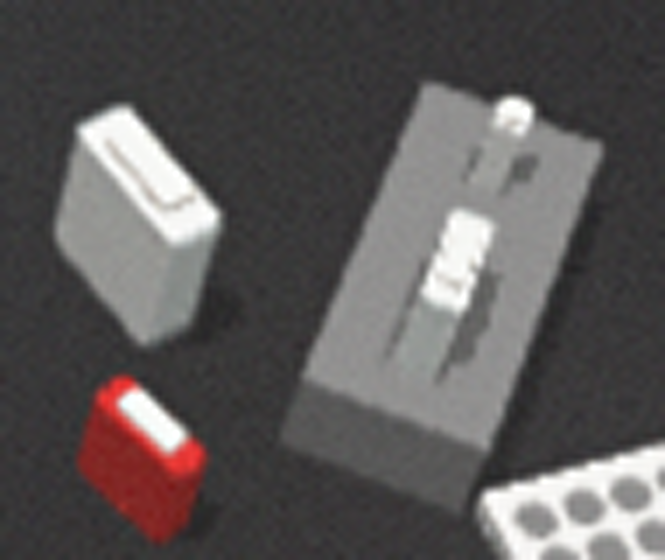

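```bash
cat > knobs.py <<'E'
from h import *
import sys
tag=sys.argv[1]
ts=[];
for n in('scene','top'):
    L=[capture(n) for _ in range(2)]
    np.save(f'{n}_d{tag}.npy',np.median([l[1] for l in L],0));np.save(f'{n}_p{tag}.npy',np.mean([l[0] for l in L],0).astype(np.uint8))
E
python3 - <<'E'
from h import *
K=[(.498,.0386),(.4965,-.0440),(.4945,-.128)]
for n in('top','scene'):
    p=np.load(n+'_p.npy');W=cloud(n,np.load(n+'_d.npy'));rows=[]
    for k in K:
        m=(np.hypot(W[...,0]-k[0],W[...,1]-k[1])<.035)&(W[...,2]>.07)&(W[...,2]<.1)
        P=W[m];c=np.median(P,0);e,v=np.linalg.eigh(np.cov(P[:,:2].T));a=v[:,1]
        print(n,len(P),c.round(4),P[:,2].min().round(4),P[:,2].max().round(4),np.sqrt(e).round(4),np.degrees(np.arctan2(a[1],a[0])).round(1))
        u,v_=proj(n,[k[0],k[1],.07]).astype(int)
        c=p[v_-20:v_+20,u-20:u+20].astype(float);c=np.clip(c*3,0,255).astype(np.uint8)
        dd=W[v_-20:v_+20,u-20:u+20,2];dd=np.clip((np.nan_to_num(dd)-.02)/.07*255,0,255).astype(np.uint8)
        rows.append(np.vstack([cv2.resize(c,(260,260),interpolation=cv2.INTER_CUBIC),cv2.resize(np.dstack([dd]*3),(260,260),interpolation=0)]))
    cv2.imwrite(f'pics/kn_{n}.png',np.hstack(rows)[...,::-1])
E
```

```text
top 86 [0.5003 0.0415 0.0846] 0.0714 0.0888 [0.0042 0.0109] 158.7
top 83 [ 0.4964 -0.0426  0.0843] 0.0732 0.0903 [0.004 0.011] 157.4
top 87 [ 0.4948 -0.1263  0.0844] 0.0704 0.0889 [0.0042 0.0108] 167.6
scene 93 [0.5048 0.045  0.0838] 0.0709 0.0896 [0.0043 0.0112] 156.8
scene 94 [ 0.5017 -0.0398  0.0833] 0.07 0.0893 [0.0044 0.0118] 155.6
scene 89 [ 0.5002 -0.124   0.0824] 0.07 0.0892 [0.0045 0.0117] 168.7
```

View pics/kn_top.png

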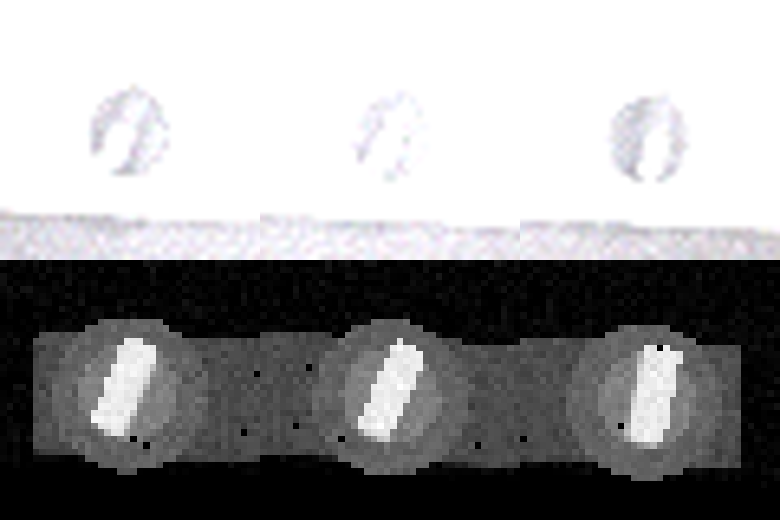

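View pics/kn_scene.png

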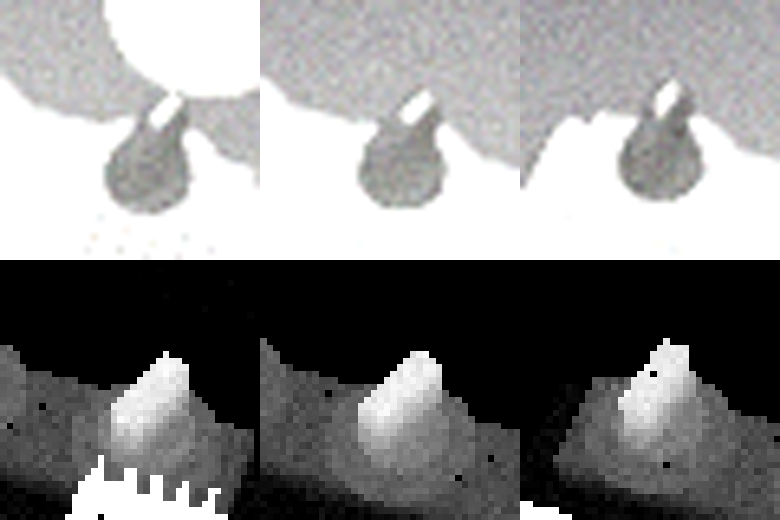

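Run:
```python
from h import *
print('cross top',ray('top',225+397/6,165+202/6,.02),'scene',ray('scene',200+315/5,180+333/5,.02))
# cross line ends: top along beam (300,198)-(490,207); scene
for a in[(300,198),(490,207),(402,105),(391,297)]: print(ray('top',225+a[0]/6,165+a[1]/6,.02)[:2])
for a in[(228,307),(393,357),(343,268),(282,405)]: print(ray('scene',200+a[0]/5,180+a[1]/5,.02)[:2])
for n in('top','scene'):
    W=cloud(n,np.load(n+'_d.npy'))
    x,y,z=W[...,0],W[...,1],W[...,2]
    m=(z>.012)&(x>.44)&(x<.70)&(y>-.25)&(y<.15)
    r_=cv2.minAreaRect(W[m][:,:2].astype(np.float32)); print(n,'bench foot',r_)
    # base only, connected
    mb=(z>.012)&(z<.027)&(x>.44)&(x<.70)&(y>-.25)&(y<.15); print('base z',np.median(z[mb]), 'table',np.nanmedian(z[(x>.3)&(x<.4)&(y>-.3)&(y<-.1)]))
    m=(z>.12)&(x>.5)&(x<.7)&(y>-.1)&(y<.15);print('lamp',cv2.minAreaRect(W[m][:,:2].astype(np.float32)))
    m=(z>.035)&(z<.05)&(x>.38)&(x<.6)&(y>.29)&(y<.43);
    print('rack',cv2.minAreaRect(W[m][:,:2].astype(np.float32)),np.median(z[m]))
    m=(z>.074)&(z<.1)&(x>.47)&(x<.56)&(y>.30)&(y<.39);P=W[m]
    print('cell',len(P),cv2.minAreaRect(P[:,:2].astype(np.float32)),np.percentile(P[:,2],[5,50,95]))
    m=(z>.05)&(x>.42)&(x<.56)&(y>.18)&(y<.29);P=W[m]
    print('decoy',len(P),cv2.minAreaRect(P[:,:2].astype(np.float32)),P[:,2].max())
```

```text
cross top [ 0.60715086 -0.04932839  0.02      ] scene [ 0.6074431  -0.04272469  0.02      ]
[ 0.60851444 -0.00494229]
[ 0.60530378 -0.09183936]
[ 0.65255322 -0.05131253]
[ 0.56322863 -0.04690792]
[ 0.60579144 -0.09202376]
[0.60930694 0.00099787]
[ 0.56394605 -0.04183201]
[ 0.65411481 -0.04465267]
top bench foot ((0.5598360896110535, -0.04429067671298981), (0.29028263688087463, 0.18656742572784424), 87.97181701660156)
base z 0.0209093959168154 table 0.0010458895723860495
lamp ((0.612044095993042, 0.06191987544298172), (0.049603186547756195, 0.08046649396419525), 87.77649688720703)
rack ((0.4678492546081543, 0.35396161675453186), (0.07233645021915436, 0.14974099397659302), 80.74287414550781) 0.04570474147489012
cell 131 ((0.4968263506889343, 0.350106418132782), (0.017590396106243134, 0.04284235090017319), 83.39383697509766) [0.07657977 0.08638007 0.09253134]
decoy 252 ((0.502980649471283, 0.24443373084068298), (0.10585551708936691, 0.043558262288570404), 21.837081909179688) 0.08526344478457659
scene bench foot ((0.5624755024909973, -0.04368676245212555), (0.29165008664131165, 0.1890118271112442), 88.49207305908203)
base z 0.020856879173121956 table 0.0010106748850867708
lamp ((0.6131529808044434, 0.0658922791481018), (0.051280852407217026, 0.08124787360429764), 87.08692169189453)
rack ((0.4684150815010071, 0.35496604442596436), (0.07001674920320511, 0.15358653664588928), 80.96854400634766) 0.04596592826248691
cell 110 ((0.4974507689476013, 0.35116124153137207), (0.01590171828866005, 0.045352622866630554), 81.71647644042969) [0.07878468 0.08715572 0.0928327 ]
decoy 297 ((0.484268456697464, 0.2380143404006958), (0.06596376746892929, 0.027008667588233948), 51.63077163696289) 0.08668266734896246
```

```bash
cat >> h.py <<'E'
def to(x,y,z,yaw):
    """increments (tool axes) from measured pose to TCP x,y,z with jaw axis at yaw deg, tool down"""
    s=sense();R=s['ee_rot'];p=s['tcp_pos']
    c,q=np.cos(np.radians(yaw)),np.sin(np.radians(yaw))
    Z=np.array([c,q,0]);Y=np.array([0,0,-1.]);X=np.cross(Y,Z)
    T=np.stack([X,Y,Z],1);w=cv2.Rodrigues(R.T@T)[0].ravel()
    cur=np.degrees(np.arctan2(R[1,2],R[0,2]))%360
    print('t',s['time_s'],'tcp',p.round(4),'yaw',cur.round(2),'F',s['wrist_force'].round(2),'M',s['moment'].round(3),'g',round(s['gripper_width'],3),'j',s['joints'].round(1))
    print('d',(R.T@(np.array([x,y,z])-p)).round(4),'w',w.round(4))
E
python3 -c "
from h import *
to(.5004,.0423,.16,247.7)"
```

```text
t 0.1 tcp [0.1447 0.6075 0.2216] yaw 256.59 F [-0.75  0.42 -0.26] M [ 0.041  0.002 -0.007] g 1.0 j [ 91.4  22.1   0.4  -0.  -68.4 -14.8]
d [-0.4771  0.0625  0.4672] w [-0.0019  0.1552 -0.0002]
```

{"fn": "move_arm", "kwargs": {"increments": "-1 -0.04 0.005 0.04 0 0.02 0;-1 -0.08 0.01 0.08 0 0.04 0;-1 -0.12 0.01 0.12 0 0.06 0;-1 -0.16 0.01 0.16 0 0.08 0;-1 -0.2 0.01 0.2 0 0.1 0;-1 -0.24 0.01 0.235 0 0.12 0;-1 -0.27 0.01 0.27 0 0.14 0;-1 -0.3 0.01 0.3 0 0.155 0"}}

```text
time_s: 0.9
tcp_pos: [0.3547, 0.2658, 0.2125]
ee_rot: [[-0.925, -0.0, -0.379], [0.379, -0.0, -0.925], [0.0, -1.0, 0.0]]
wrist_force: [0.8, 0.7, 0.8]
gripper_width: 1.0
```

```bash
python3 -c "
from h import *
to(.5004,.0423,.16,247.7)"
```

```text
t 0.9 tcp [0.3547 0.2658 0.2125] yaw 247.72 F [0.84 0.7  0.83] M [ 0.057 -0.087  0.037] g 1.0 j [ 58.    4.5 -24.5  -0.  -61.    9.8]
d [-0.2195  0.0524  0.1516] w [-0.0001  0.0003  0.0001]
```

{"fn": "move_arm", "kwargs": {"increments": "-1 -0.04 0 0.028 0 0 0;-1 -0.08 0.01 0.055 0 0 0;-1 -0.12 0.02 0.083 0 0 0;-1 -0.16 0.03 0.11 0 0 0;-1 -0.2 0.045 0.138 0 0 0;-1 -0.2195 0.0524 0.1516 0 0 0;-1 -0.2195 0.0524 0.1516 0 0 0;-1 -0.2195 0.0524 0.1516 0 0 0"}}

```text
time_s: 1.7
tcp_pos: [0.4997, 0.0438, 0.1596]
ee_rot: [[-0.925, -0.001, -0.381], [0.381, -0.0, -0.925], [0.001, -1.0, 0.001]]
wrist_force: [-0.3, -0.6, 0.1]
gripper_width: 0.999
```

```bash
python3 -c "
from h import *
to(.5004,.0423,.062,247.7)
for n in('scene','top'):
    p,d=capture(n);np.save(n+'_d1.npy',d);cv2.imwrite('pics/%s1.png'%n,p[...,::-1])
    u,v=proj(n,[.5,.042,.1]).astype(int);crop(p,u-60,v-50,120,100,6,n+'1c')
"
```

```text
t 1.7 tcp [0.4997 0.0438 0.1596] yaw 247.63 F [-0.31 -0.61  0.08] M [ 0.065  0.014 -0.057] g 0.999 j [ 23.6  13.5 -21.8  -0.  -54.8  44.1]
d [-0.0013  0.0976  0.001 ] w [-0.001  -0.0012  0.0012]
```

View pics/scene1c.png

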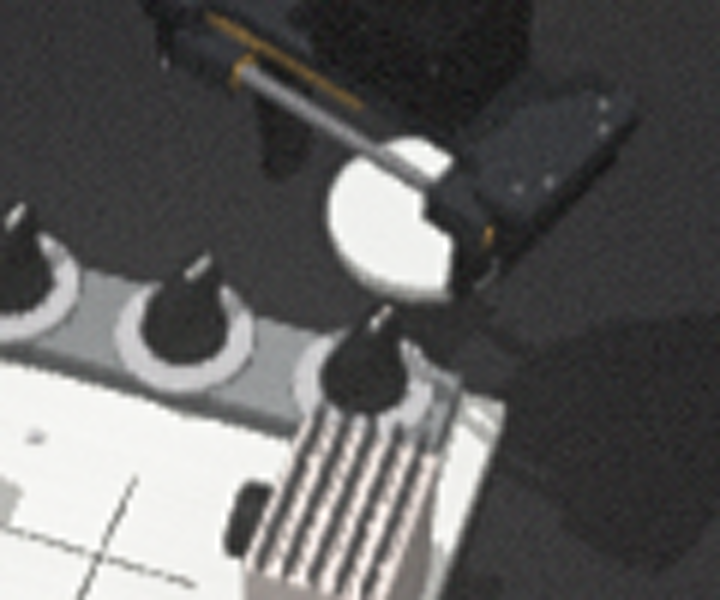

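View pics/top1c.png

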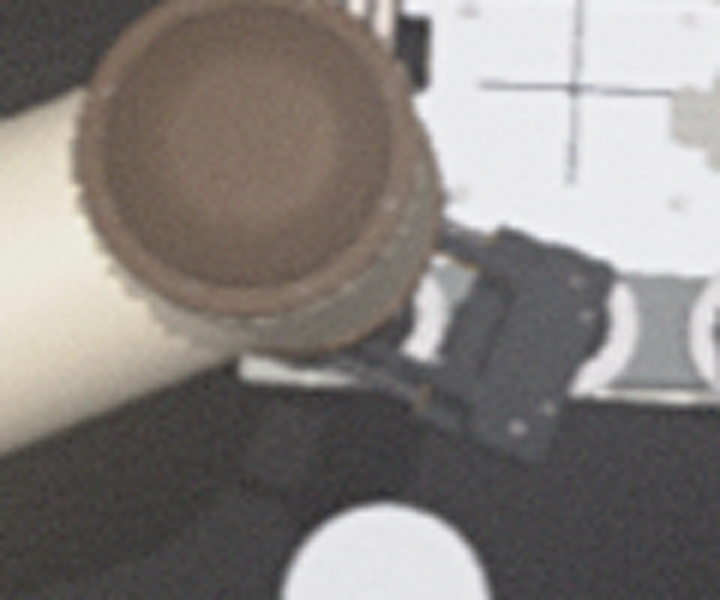

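{"fn": "move_arm", "kwargs": {"increments": "-1 -0.001 0.03 0.001 0 0 0;-1 -0.001 0.06 0.001 0 0 0;-1 -0.001 0.085 0.001 0 0 0;-1 -0.001 0.0975 0.001 0 0 0;-1 -0.001 0.0975 0.001 0 0 0;0 -0.001 0.0975 0.001 0 0 0;1 -0.001 0.0975 0.001 0 0 0;1 -0.001 0.0975 0.001 0 0 0"}}

```text
time_s: 2.6
tcp_pos: [0.5013, 0.0436, 0.0639]
ee_rot: [[-0.926, 0.002, -0.379], [0.379, 0.001, -0.926], [-0.002, -1.0, -0.002]]
wrist_force: [0.4, 0.3, 1.2]
gripper_width: 0.811
```

```bash
python3 -c "
from h import *
to(.5004,.0423,.062,247.7)"
```

```text
t 2.6 tcp [0.5013 0.0436 0.0639] yaw 247.76 F [0.44 0.28 1.24] M [-0.001 -0.002 -0.055] g 0.811 j [ 23.5  20.7 -28.3   0.  -40.8  44.3]
d [0.0003 0.0018 0.0015] w [ 0.0018  0.001  -0.0019]
```

{"fn": "move_arm", "kwargs": {"increments": "1 0 0.001 0.001 0 0 0;1 0 0.001 0.001 0 0 0;1 0 0.001 0.001 0 0 0;1 0 0.001 0.001 0 0 0;1 0 0.001 0.001 0 0 0;1 0 0.001 0.001 0 0 0"}}

```text
time_s: 3.2
tcp_pos: [0.5002, 0.0421, 0.0616]
ee_rot: [[-0.925, -0.0, -0.379], [0.379, -0.0, -0.925], [0.0, -1.0, 0.0]]
wrist_force: [0.7, -0.1, 0.4]
gripper_width: 0.265
```

```bash
python3 -c "
from h import *
to(.5004,.0423,.062,247.7)"
```

```text
t 3.2 tcp [0.5002 0.0421 0.0616] yaw 247.72 F [ 0.65 -0.14  0.45] M [ 0.019 -0.026 -0.033] g 0.265 j [ 23.4  20.9 -28.5   0.  -40.6  44.3]
d [-0.0001 -0.0004 -0.0003] w [-0.      0.0003  0.    ]
```

{"fn": "move_arm", "kwargs": {"increments": "1 0 0 0 0 0 0;1 0 0 0 0 0 0;1 0 0 0 0 0 0;1 0 0 0 0 0.1 0;1 0 0 0 0 0.2 0"}}

```text
time_s: 3.7
tcp_pos: [0.5003, 0.0423, 0.0616]
ee_rot: [[-0.829, 0.0, -0.559], [0.559, 0.0, -0.829], [-0.0, -1.0, -0.0]]
wrist_force: [0.1, 0.7, -0.6]
gripper_width: 0.156
```

```bash
python3 -c "
from h import *
to(.5004,.0423,.062,247.7)"
```

```text
t 3.7 tcp [0.5003 0.0423 0.0616] yaw 236.04 F [ 0.11  0.69 -0.57] M [ 0.334 -0.032  0.072] g 0.156 j [ 23.4  20.9 -28.5  -0.  -40.6  32.7]
d [-0.0001 -0.0004 -0.0001] w [ 3.000e-04 -2.035e-01 -1.000e-04]
```

{"fn": "move_arm", "kwargs": {"increments": "1 0 0 0 0 0.12 0;1 0 0 0 0 0.24 0;1 0 0 0 0 0.36 0;1 0 0 0 0 0.48 0;1 0 0 0 0 0.58 0;1 0 0 0 0 0.66 0;1 0 0 0 0 0.7 0;1 0 0 0 0 0.7 0"}}

```text
time_s: 4.5
tcp_pos: [0.5007, 0.0426, 0.0616]
ee_rot: [[-0.278, 0.001, -0.96], [0.96, 0.001, -0.278], [0.0, -1.0, -0.001]]
wrist_force: [1.1, 3.0, -1.8]
gripper_width: 0.16
```

```bash
python3 -c "
from h import *
to(.5004,.0423,.062,247.7)"
```

```text
t 4.5 tcp [0.5007 0.0426 0.0616] yaw 196.17 F [ 1.14  3.01 -1.84] M [ 0.644 -0.356 -0.09 ] g 0.16 j [ 23.4  20.9 -28.5  -0.  -40.5  -7.2]
d [-0.0002 -0.0004  0.0004] w [ 1.500e-03 -8.994e-01 -3.000e-04]
```

{"fn": "move_arm", "kwargs": {"increments": "1 0 0 0 0 0.04 0;1 0 0 0 0 0.08 0;1 0 0 0 0 0.12 0;1 0 0 0 0 0.15 0;1 0 0 0 0 0.15 0"}}

```text
time_s: 5.0
tcp_pos: [0.5009, 0.0426, 0.0617]
ee_rot: [[-0.132, 0.002, -0.991], [0.991, 0.001, -0.132], [0.001, -1.0, -0.002]]
wrist_force: [1.2, 2.6, -2.8]
gripper_width: 0.16
```

```bash
python3 -c "
from h import *
to(.5004,.0423,.062,188)"
```

```text
t 5.0 tcp [0.5009 0.0426 0.0617] yaw 187.61 F [ 1.2   2.62 -2.75] M [ 0.788 -0.56  -0.008] g 0.16 j [ 23.4  20.9 -28.5  -0.  -40.5 -15.8]
d [-0.0003 -0.0003  0.0005] w [ 0.0017 -0.0068  0.0007]
```

{"fn": "move_arm", "kwargs": {"increments": "1 0 0 0 0 0.03 0;1 0 0 0 0 0.06 0;1 0 0 0 0 0.09 0;1 0 0 0 0 0.09 0"}}

```text
time_s: 5.4
tcp_pos: [0.5009, 0.0424, 0.0617]
ee_rot: [[-0.043, 0.001, -0.999], [0.999, 0.0, -0.043], [0.0, -1.0, -0.001]]
wrist_force: [3.3, 2.4, -4.2]
gripper_width: 0.166
```

```bash
python3 -c "
from h import *
to(.5004,.0423,.062,188)"
```

```text
t 5.4 tcp [0.5009 0.0424 0.0617] yaw 182.47 F [ 3.25  2.41 -4.18] M [ 0.732 -1.016  0.641] g 0.166 j [ 23.4  20.9 -28.5   0.  -40.5 -20.9]
d [-0.0001 -0.0003  0.0005] w [ 0.0015 -0.0966  0.0001]
```

{"fn": "move_arm", "kwargs": {"increments": "0 0 0 0 0 0 0;0 0 0 0 0 0 0;0 0 0 0 0 0 0;0 0 0 0 0 0 0;0 0 -0.04 0 0 0 0;0 0 -0.08 0 0 0 0;0 0 -0.08 0 0 0 0"}}

```text
time_s: 6.1
tcp_pos: [0.5036, 0.0429, 0.1471]
ee_rot: [[-0.043, 0.011, -0.999], [0.999, 0.003, -0.043], [0.002, -1.0, -0.011]]
wrist_force: [1.0, 1.1, 0.4]
gripper_width: 0.495
```

```bash
cat > kn.py <<'E'
from h import *
def kn(show=None):
  K=[(.5004,.0423),(.4974,-.0427),(.4944,-.1277)]
  for n in('top','scene'):
    p,d=capture(n);W=cloud(n,d)
    for i,k in enumerate(K):
        m=(np.hypot(W[...,0]-k[0],W[...,1]-k[1])<.028)&(W[...,2]>.07)&(W[...,2]<.092)
        P=W[m]
        if len(P)<30: print(n,i+1,'few',len(P));continue
        c=P.mean(0);e,v=np.linalg.eigh(np.cov(P[:,:2].T));a=v[:,1]
        print(n,i+1,len(P),c.round(4),np.sqrt(e).round(4),(np.degrees(np.arctan2(a[1],a[0]))%180).round(1))
    if show:
        u,v=proj(n,[.5,-.04,.1]).astype(int);crop(p,max(0,u-65),v-50,130,100,6,n+show)
E
python3 -c "
from kn import *
to(.4974,-.0427,.14,246.5);kn('2c')"
```

```text
t 6.1 tcp [0.5036 0.0429 0.1471] yaw 182.46 F [0.96 1.1  0.43] M [ 0.136 -0.131 -0.006] g 0.495 j [ 23.4  14.3 -22.8   0.1 -52.2 -21. ]
d [-0.0853  0.0068  0.01  ] w [ 0.0112 -1.1178 -0.0041]
top 1 few 0
top 2 83 [ 0.4971 -0.0419  0.0843] [0.004 0.011] 157.4
top 3 89 [ 0.4947 -0.1265  0.0838] [0.0042 0.0109] 168.5
scene 1 102 [0.5042 0.0446 0.081 ] [0.0043 0.0109] 97.5
scene 2 95 [ 0.5015 -0.0401  0.0814] [0.0044 0.012 ] 156.6
scene 3 88 [ 0.4991 -0.1247  0.0821] [0.0044 0.0116] 169.1
```

View pics/scene2c.png

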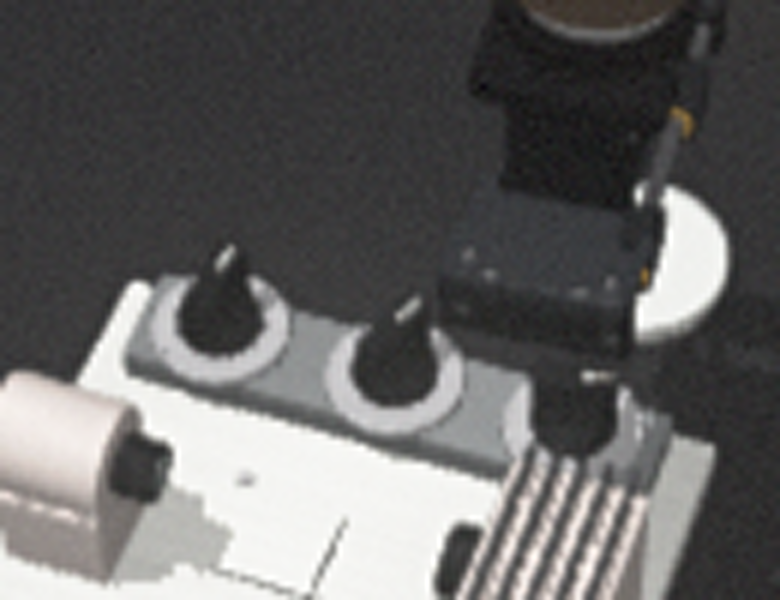

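{"fn": "move_arm", "kwargs": {"increments": "-0.3 -0.02 0 0.002 0 -0.14 0;-0.3 -0.04 0 0.004 0 -0.28 0;-0.3 -0.06 0 0.006 0 -0.42 0;-0.3 -0.08 0 0.008 0.005 -0.56 0;-0.3 -0.0853 0 0.01 0.01 -0.7 -0.002;-0.3 -0.0853 0 0.01 0.011 -0.84 -0.004;-0.3 -0.0853 0 0.01 0.011 -0.98 -0.004;-0.3 -0.0853 0 0.01 0.011 -1.12 -0.004"}}

```text
time_s: 7.0
tcp_pos: [0.4924, -0.044, 0.1399]
ee_rot: [[-0.919, -0.015, -0.393], [0.393, -0.003, -0.919], [0.012, -1.0, 0.009]]
wrist_force: [0.2, -0.2, 0.3]
gripper_width: 0.653
```

```bash
python3 -c "
from kn import *
to(.4974,-.0427,.062,247)"
```

```text
t 7.0 tcp [ 0.4924 -0.044   0.1399] yaw 246.85 F [ 0.21 -0.16  0.28] M [ 0.034 -0.059  0.016] g 0.653 j [ 13.7  14.5 -23.8  -0.  -52.6  53.1]
d [-0.0051  0.0778 -0.0038] w [-0.0089 -0.0026  0.0124]
```

{"fn": "move_arm", "kwargs": {"increments": "-0.3 0 0.03 0 0 0 0;-0.3 0 0.03 0 0 0 0"}}

```text
time_s: 7.2
tcp_pos: [0.4893, -0.0442, 0.1074]
ee_rot: [[-0.917, -0.022, -0.399], [0.399, -0.004, -0.917], [0.018, -1.0, 0.012]]
wrist_force: [-1.1, 0.4, -0.7]
gripper_width: 0.651
```

```bash
python3 -c "
from kn import *
to(.4974,-.0427,.062,247)"
```

```text
t 7.2 tcp [ 0.4893 -0.0442  0.1074] yaw 246.48 F [-1.14  0.4  -0.71] M [-0.011  0.093  0.   ] g 0.651 j [ 13.8  16.8 -26.2  -0.1 -48.3  52.8]
d [-0.0077  0.0452 -0.0052] w [-0.0122 -0.0092  0.0185]
```

{"fn": "move_arm", "kwargs": {"increments": "-0.3 -0.0077 0.01 -0.0052 -0.0122 -0.0092 0.0185;-0.3 -0.0077 0.02 -0.0052 -0.0122 -0.0092 0.0185;-0.3 -0.0077 0.02 -0.0052 -0.0122 -0.0092 0.0185;-0.3 -0.0077 0.02 -0.0052 -0.0122 -0.0092 0.0185"}}

```text
time_s: 7.6
tcp_pos: [0.502, -0.0421, 0.0914]
ee_rot: [[-0.921, 0.01, -0.389], [0.389, 0.001, -0.921], [-0.009, -1.0, -0.004]]
wrist_force: [-0.7, -0.3, -0.3]
gripper_width: 0.646
```

```bash
python3 -c "
from kn import *
to(.4974,-.0427,.062,247)"
```

```text
t 7.6 tcp [ 0.502  -0.0421  0.0914] yaw 247.1 F [-0.66 -0.33 -0.25] M [-0.015  0.004  0.001] g 0.646 j [ 13.8  18.3 -26.9   0.1 -44.2  53.2]
d [0.0042 0.0294 0.0024] w [ 0.0044  0.0017 -0.0086]
```

{"fn": "move_arm", "kwargs": {"increments": "-0.3 0 0 0 0 0 0;-0.3 0 0 0 0 0 0;-0.3 0 0 0 0 0 0"}}

```text
time_s: 7.9
tcp_pos: [0.5025, -0.0419, 0.092]
ee_rot: [[-0.921, 0.012, -0.389], [0.389, 0.001, -0.921], [-0.01, -1.0, -0.006]]
wrist_force: [0.2, 0.5, 0.0]
gripper_width: 0.648
```

```bash
python3 -c "
from kn import *
to(.4974,-.0427,.062,247)"
```

```text
t 7.9 tcp [ 0.5025 -0.0419  0.092 ] yaw 247.11 F [0.15 0.5  0.03] M [-0.005  0.008  0.022] g 0.648 j [ 13.8  18.2 -26.9   0.1 -44.2  53.3]
d [0.0047 0.0299 0.0029] w [ 0.0058  0.0019 -0.0104]
```

{"fn": "move_arm", "kwargs": {"increments": "-0.3 0.0047 0.01 0.0029 0.0058 0.0019 -0.0104;-0.3 0.0047 0.02 0.0029 0.0058 0.0019 -0.0104;-0.3 0.0047 0.0299 0.0029 0.0058 0.0019 -0.0104;-0.3 0.0047 0.0299 0.0029 0.0058 0.0019 -0.0104;-0.3 0.0047 0.0299 0.0029 0.0058 0.0019 -0.0104"}}

```text
time_s: 8.4
tcp_pos: [0.4971, -0.0429, 0.061]
ee_rot: [[-0.921, -0.002, -0.391], [0.391, -0.001, -0.921], [0.002, -1.0, 0.001]]
wrist_force: [-0.2, 0.1, 1.2]
gripper_width: 0.652
```

```bash
python3 -c "
from kn import *
to(.4974,-.0427,.062,247)"
```

```text
t 8.4 tcp [ 0.4971 -0.0429  0.061 ] yaw 247.01 F [-0.19  0.09  1.24] M [ 0.012 -0.012  0.037] g 0.652 j [ 13.8  20.7 -28.9   0.  -40.5  53.2]
d [-0.0003 -0.001  -0.0003] w [-0.0013  0.0001  0.0017]
```

Good. Close, then turn 60°+.

{"fn": "move_arm", "kwargs": {"increments": "1 0 0 0 0 0 0;1 0 0 0 0 0 0;1 0 0 0 0 0 0;1 0 0 0 0 0 0;1 0 0 0 0 0 0;1 0 0 0 0 0 0;1 0 0 0 0 0.06 0;1 0 0 0 0 0.16 0"}}

```text
time_s: 9.2
tcp_pos: [0.4973, -0.0428, 0.0617]
ee_rot: [[-0.845, -0.001, -0.535], [0.535, -0.0, -0.845], [0.0, -1.0, 0.0]]
wrist_force: [-0.8, 0.4, 0.4]
gripper_width: 0.156
```

{"fn": "move_arm", "kwargs": {"increments": "1 0 0 0 0 0.12 0;1 0 0 0 0 0.24 0;1 0 0 0 0 0.36 0;1 0 0 0 0 0.48 0;1 0 0 0 0 0.6 0;1 0 0 0 0 0.7 0;1 0 0 0 0 0.78 0;1 0 0 0 0 0.78 0"}}

```text
time_s: 10.0
tcp_pos: [0.4977, -0.0425, 0.0617]
ee_rot: [[-0.227, 0.0, -0.974], [0.974, 0.0, -0.227], [0.0, -1.0, -0.0]]
wrist_force: [0.6, 1.8, -1.0]
gripper_width: 0.157
```

```bash
python3 -c "
from kn import *
to(.4974,-.0427,.062,188)"
```

```text
t 10.0 tcp [ 0.4977 -0.0425  0.0617] yaw 193.14 F [ 0.58  1.84 -0.96] M [ 0.521 -0.243  0.078] g 0.157 j [ 13.8  20.7 -28.9  -0.  -40.4  -0.6]
d [-0.0002 -0.0003  0.0004] w [0.0005 0.0898 0.0003]
```

{"fn": "move_arm", "kwargs": {"increments": "1 0 0 0 0 0.06 0;1 0 0 0 0 0.11 0;1 0 0 0 0 0.16 0;1 0 0 0 0 0.18 0;1 0 0 0 0 0.18 0"}}

```text
time_s: 10.5
tcp_pos: [0.4978, -0.0426, 0.0617]
ee_rot: [[-0.053, 0.0, -0.999], [0.999, -0.0, -0.053], [-0.0, -1.0, -0.0]]
wrist_force: [2.5, 1.8, -0.9]
gripper_width: 0.171
```

```bash
python3 -c "
from kn import *
to(.4974,-.0427,.062,188)"
```

```text
t 10.5 tcp [ 0.4978 -0.0426  0.0617] yaw 183.01 F [ 2.48  1.82 -0.87] M [ 0.473 -0.427  0.699] g 0.171 j [ 13.8  20.7 -28.9   0.  -40.4 -10.8]
d [-0.0001 -0.0003  0.0004] w [ 0.0003 -0.0871 -0.0002]
```

{"fn": "move_arm", "kwargs": {"increments": "0 0 0 0 0 0 0;0 0 0 0 0 0 0;0 0 0 0 0 0 0;0 0 0 0 0 0 0;0 0 -0.04 0 0 0 0;0 0 -0.07 0 0 0 0;0 0 -0.07 0 0 0 0;0 0 -0.07 0 0 0 0"}}

```text
time_s: 11.3
tcp_pos: [0.4972, -0.0427, 0.1321]
ee_rot: [[-0.049, 0.0, -0.999], [0.999, 0.001, -0.049], [0.001, -1.0, -0.0]]
wrist_force: [-1.0, 0.4, -0.6]
gripper_width: 0.495
```

```bash
python3 -c "
from kn import *
to(.4944,-.1277,.13,258.4);kn()"
```

```text
t 11.3 tcp [ 0.4972 -0.0427  0.1321] yaw 182.79 F [-0.95  0.36 -0.56] M [ 0.122 -0.079 -0.037] g 0.495 j [ 13.7  15.  -24.3  -0.  -50.6 -10.9]
d [-0.0848  0.002   0.007 ] w [ 8.0000e-04 -1.3196e+00  3.0000e-04]
top 1 few 0
top 2 few 0
top 3 88 [ 0.4945 -0.1266  0.0839] [0.0043 0.0111] 168.9
scene 1 100 [0.5046 0.0445 0.0819] [0.0041 0.0108] 98.7
scene 2 95 [ 0.5024 -0.04    0.0806] [0.0039 0.0114] 99.2
scene 3 79 [ 0.501  -0.1253  0.0814] [0.0045 0.01  ] 172.6
```

{"fn": "move_arm", "kwargs": {"increments": "-0.3 -0.02 0 0.002 0 -0.14 0;-0.3 -0.04 0 0.004 0 -0.28 0;-0.3 -0.06 0 0.005 0 -0.42 0;-0.3 -0.08 0 0.007 0 -0.56 0;-0.3 -0.0848 0 0.007 0 -0.7 0;-0.3 -0.0848 0 0.007 0 -0.84 0;-0.3 -0.0848 0 0.007 0 -0.98 0;-0.3 -0.0848 0 0.007 0 -1.12 0"}}

```text
time_s: 12.2
tcp_pos: [0.4935, -0.128, 0.13]
ee_rot: [[-0.922, -0.004, -0.386], [0.386, -0.0, -0.922], [0.004, -1.0, 0.002]]
wrist_force: [0.5, 0.4, 0.0]
gripper_width: 0.651
```

{"fn": "move_arm", "kwargs": {"increments": "-0.3 0 0 0 0 -0.14 0;-0.3 0 0 0 0 -0.2 0;-0.3 0 0.03 0 0 -0.2 0;-0.3 0 0.03 0 0 -0.2 0;-0.3 0 0.03 0 0 -0.2 0"}}

```text
time_s: 12.7
tcp_pos: [0.4936, -0.128, 0.1006]
ee_rot: [[-0.98, -0.004, -0.2], [0.2, -0.001, -0.98], [0.004, -1.0, 0.001]]
wrist_force: [0.2, -0.5, 0.6]
gripper_width: 0.653
```

```bash
python3 -c "
from kn import *
to(.4944,-.1277,.062,258.6)"
```

```text
t 12.7 tcp [ 0.4936 -0.128   0.1006] yaw 258.46 F [ 0.16 -0.54  0.55] M [-0.034 -0.067 -0.012] g 0.653 j [  3.7  18.4 -24.9   0.  -46.9  74.7]
d [-0.0009  0.0386 -0.0005] w [-0.0015 -0.0024  0.0041]
```

{"fn": "move_arm", "kwargs": {"increments": "-0.3 -0.001 0.02 0 0 -0.002 0.003;-0.3 -0.001 0.0385 0 0 -0.002 0.003;-0.3 -0.001 0.0385 0 0 -0.002 0.003;1 -0.001 0.0385 0 0 -0.002 0.003;1 -0.001 0.0385 0 0 -0.002 0.003;1 -0.001 0.0385 0 0 -0.002 0.003;1 -0.001 0.0385 0 0 -0.002 0.003;1 -0.001 0.0385 0 0 -0.002 0.003"}}

```text
time_s: 13.5
tcp_pos: [0.4957, -0.128, 0.0636]
ee_rot: [[-0.98, 0.003, -0.198], [0.198, -0.001, -0.98], [-0.003, -1.0, 0.0]]
wrist_force: [0.8, -0.6, 0.6]
gripper_width: 0.281
```

{"fn": "move_arm", "kwargs": {"increments": "1 0 0 0 0 0 0;1 0 0 0 0 0 0;1 0 0 0 0 0.1 0;1 0 0 0 0 0.22 0;1 0 0 0 0 0.34 0;1 0 0 0 0 0.46 0;1 0 0 0 0 0.56 0;1 0 0 0 0 0.56 0"}}

```text
time_s: 14.3
tcp_pos: [0.4953, -0.1285, 0.0633]
ee_rot: [[-0.725, 0.002, -0.688], [0.688, -0.001, -0.725], [-0.002, -1.0, -0.0]]
wrist_force: [-1.2, -3.1, 1.0]
gripper_width: 0.159
```

```bash
python3 -c "
from kn import *
to(.4944,-.1277,.062,190)"
```

```text
t 14.3 tcp [ 0.4953 -0.1285  0.0633] yaw 226.5 F [-1.25 -3.1   1.04] M [-0.829  0.183 -0.041] g 0.159 j [  3.7  21.5 -27.2   0.1 -41.2  42.7]
d [0.0012 0.0013 0.    ] w [ 0.0009  0.637  -0.002 ]
```

{"fn": "move_arm", "kwargs": {"increments": "1 0 0 0 0 0.12 0;1 0 0 0 0 0.24 0;1 0 0 0 0 0.36 0;1 0 0 0 0 0.48 0;1 0 0 0 0 0.6 0;1 0 0 0 0 0.68 0;1 0 0 0 0 0.74 0;1 0 0 0 0 0.74 0"}}

```text
time_s: 15.1
tcp_pos: [0.4949, -0.1285, 0.0633]
ee_rot: [[-0.076, 0.001, -0.997], [0.997, -0.002, -0.076], [-0.002, -1.0, -0.001]]
wrist_force: [-2.3, -3.2, 3.1]
gripper_width: 0.165
```

```bash
python3 -c "
from kn import *
to(.4944,-.1277,.062,190)"
```

```text
t 15.1 tcp [ 0.4949 -0.1285  0.0633] yaw 184.36 F [-2.29 -3.2   3.1 ] M [-0.985  0.59   0.666] g 0.165 j [  3.7  21.5 -27.2   0.2 -41.3   0.5]
d [0.0008 0.0013 0.0005] w [ 0.0005 -0.0985 -0.0019]
```

Stop reached (moment 0.67). Small extra push, then release and lift.

{"fn": "move_arm", "kwargs": {"increments": "1 0 0 0 0 0.03 0;1 0 0 0 0 0.03 0;0 0 0 0 0 0 0;0 0 0 0 0 0 0;0 0 0 0 0 0 0;0 0 0 0 0 0 0;0 0 -0.04 0 0 0 0;0 0 -0.08 0 0 0 0"}}

```text
time_s: 15.9
tcp_pos: [0.4946, -0.1278, 0.1429]
ee_rot: [[-0.071, -0.001, -0.997], [0.997, -0.001, -0.071], [-0.001, -1.0, 0.001]]
wrist_force: [1.7, 0.1, -0.2]
gripper_width: 0.493
```

{"fn": "move_arm", "kwargs": {"increments": "0 0 -0.04 0 0 0 0;0 0 -0.08 0 0 0 0;0 0.04 -0.1 0 0 0 0;0 0.08 -0.1 0 0 0 0;0 0.12 -0.1 0 0 -0.1 0;0 0.16 -0.1 0 0 -0.2 0;0 0.2 -0.1 0 0 -0.3 0;0 0.24 -0.1 0 0 -0.4 0"}}

```text
time_s: 16.7
tcp_pos: [0.4775, 0.1133, 0.243]
ee_rot: [[-0.458, 0.003, -0.889], [0.889, 0.0, -0.458], [-0.001, -1.0, -0.002]]
wrist_force: [0.9, -0.8, 0.4]
gripper_width: 0.502
```

```bash
python3 -c "
from kn import *
to(.497,.3507,.15,261.5);kn()"
```

```text
t 16.7 tcp [0.4775 0.1133 0.243 ] yaw 207.23 F [ 0.91 -0.75  0.41] M [ 0.093 -0.109 -0.012] g 0.502 j [ 32.4   7.9 -16.    0.1 -66.   -5.2]
d [ 0.2022  0.093  -0.1257] w [ 0.0017 -0.9473 -0.0021]
top 1 86 [0.5004 0.0424 0.0838] [0.0043 0.0108] 97.3
top 2 88 [ 0.4974 -0.0427  0.0833] [0.0043 0.0109] 99.0
top 3 85 [ 0.4943 -0.1265  0.0842] [0.0041 0.011 ] 99.4
scene 1 103 [0.5045 0.0442 0.0812] [0.0041 0.011 ] 98.3
scene 2 104 [ 0.5014 -0.0403  0.0815] [0.0047 0.0114] 95.6
scene 3 98 [ 0.4981 -0.1242  0.0815] [0.0043 0.011 ] 94.4
```

Run:
```python
from h import *
for n in('top','scene'):
    C=np.zeros((0,3))
    for _ in range(3):
        p,d=capture(n);W=cloud(n,d);C=np.vstack([C,W[(W[...,2]>.081)&(W[...,2]<.1)&(W[...,0]>.46)&(W[...,0]<.54)&(W[...,1]>.31)&(W[...,1]<.39)]])
    e,v=np.linalg.eigh(np.cov(C[:,:2].T));print(n,len(C),C.mean(0).round(4),np.sqrt(e).round(4),np.degrees(np.arctan(v[1,1]/v[0,1])))
    print(cv2.minAreaRect(C[:,:2].astype(np.float32)))
    u,v=proj(n,[.497,.35,.08]).astype(int);crop(p,u-30,v-25,60,50,12,n+'cell')
```

```text
top 0 [nan nan nan] [nan nan] nan
((0.0, 0.0), (0.0, 0.0), 0.0)
scene 294 [0.5001 0.3507 0.0881] [0.0046 0.013 ] -7.686529476390487
((0.4971010684967041, 0.35120153427124023), (0.015879521146416664, 0.04827630892395973), 81.70777893066406)
  avg = a.mean(axis, **keepdims_kw)
  ret = um.true_divide(
<stdin>:6: RuntimeWarning: Degrees of freedom <= 0 for slice
  c *= np.true_divide(1, fact)
  c *= np.true_divide(1, fact)
<stdin>:6: RuntimeWarning: Mean of empty slice.
```

View pics/topcell.png

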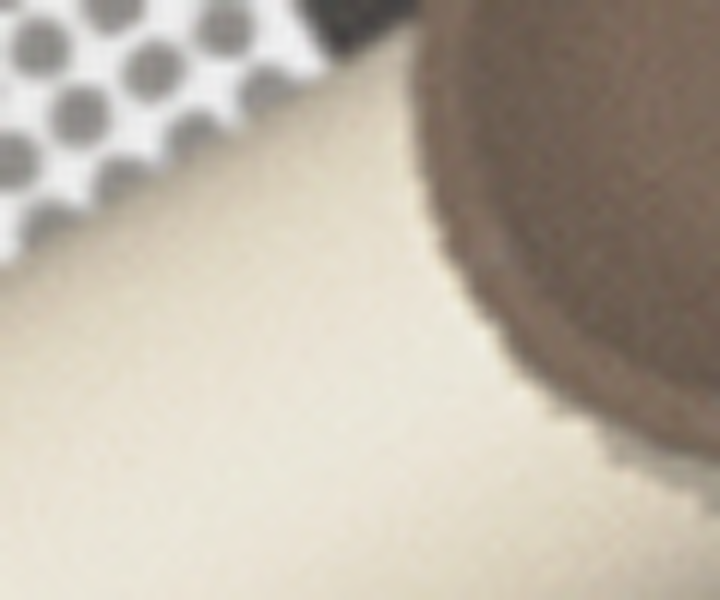

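View pics/scenecell.png

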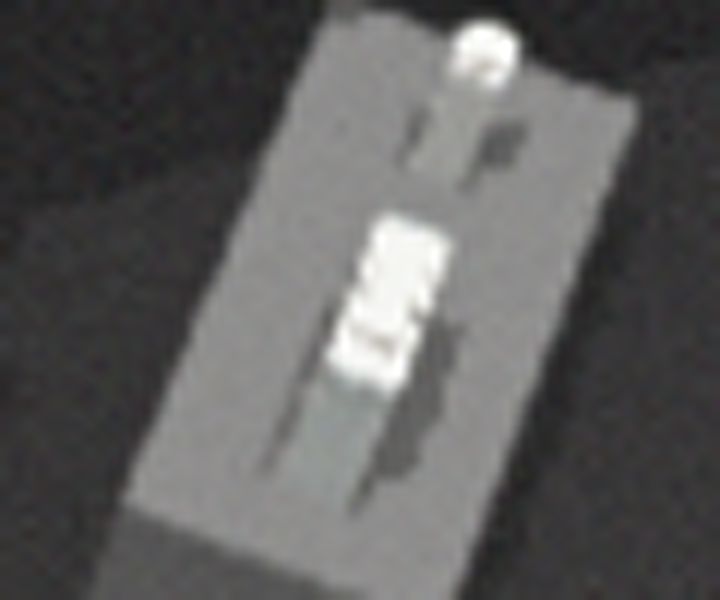

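{"fn": "move_arm", "kwargs": {"increments": "0 0.03 0.01 -0.02 0 -0.13 0;0 0.06 0.02 -0.04 0 -0.26 0;0 0.09 0.03 -0.06 0 -0.39 0;0 0.12 0.04 -0.08 0 -0.52 0;0 0.15 0.05 -0.1 0 -0.65 0;0 0.18 0.06 -0.115 0 -0.78 0;0 0.202 0.07 -0.126 0 -0.91 0;0 0.202 0.08 -0.126 0 -0.956 0"}}

```text
time_s: 17.9
tcp_pos: [0.4994, 0.3506, 0.1618]
ee_rot: [[-0.99, 0.003, -0.139], [0.139, -0.0, -0.99], [-0.003, -1.0, -0.0]]
wrist_force: [0.9, -0.3, -1.0]
gripper_width: 0.5
```

{"fn": "move_arm", "kwargs": {"increments": "0 0 0 0 0 0 0;0 0 0 0 0 0 0;0 0 0 0 0 0 0"}}

```text
time_s: 18.2
tcp_pos: [0.4993, 0.3479, 0.1637]
ee_rot: [[-0.989, 0.003, -0.145], [0.145, 0.0, -0.989], [-0.003, -1.0, -0.001]]
wrist_force: [-0.2, 0.1, 0.0]
gripper_width: 0.501
```

Run:
```python
from h import *
to(.497,.3505,.120,262)
for n in('top','scene'):
    p,d=capture(n);u,v=proj(n,[.497,.35,.1]).astype(int);crop(p,u-50,v-40,100,80,7,n+'cell2')
```

```text
t 18.2 tcp [0.4993 0.3479 0.1637] yaw 261.66 F [-0.17  0.09  0.02] M [-0.04   0.002 -0.045] g 0.501 j [ 50.2  23.   -7.    0.2 -59.9  31.4]
d [ 0.0028  0.0436 -0.0022] w [ 0.0006 -0.006  -0.0031]
```

View pics/scenecell2.png

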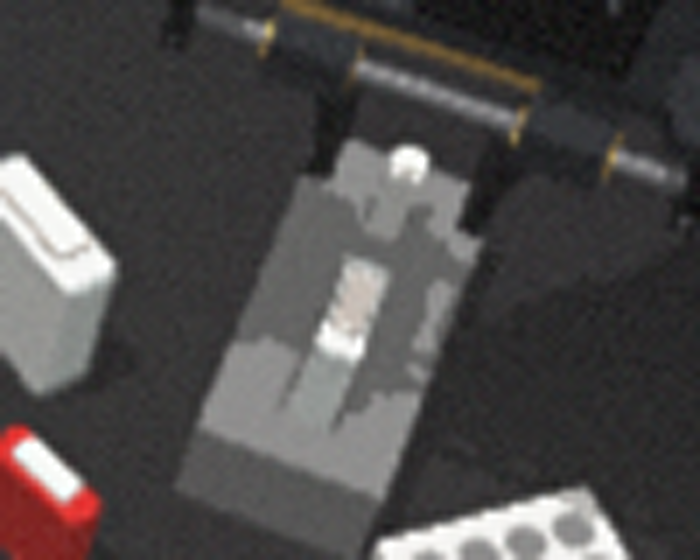

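{"fn": "move_arm", "kwargs": {"increments": "0 0.003 0.02 -0.002 0 -0.006 -0.003;0 0.003 0.04 -0.002 0 -0.006 -0.003;0 0.003 0.06 -0.002 0 -0.006 -0.003;0 0.003 0.08 -0.002 0 -0.006 -0.003;0 0.003 0.095 -0.002 0 -0.006 -0.003;0 0.003 0.095 -0.002 0 -0.006 -0.003;0 0.003 0.095 -0.002 0 -0.006 -0.003;0 0.003 0.095 -0.002 0 -0.006 -0.003"}}

```text
time_s: 19.1
tcp_pos: [0.4969, 0.3515, 0.0692]
ee_rot: [[-0.991, 0.001, -0.137], [0.137, 0.002, -0.991], [-0.001, -1.0, -0.002]]
wrist_force: [-0.2, 0.1, 1.0]
gripper_width: 0.502
```

Run:
```python
from h import *
to(.497,.3505,.052,262)
for n in('top','scene'):
    p,d=capture(n);u,v=proj(n,[.497,.35,.09]).astype(int);crop(p,u-40,v-30,80,60,9,n+'cell3')
```

```text
t 19.1 tcp [0.4969 0.3515 0.0692] yaw 262.12 F [-0.15  0.11  1.01] M [0.069 0.011 0.038] g 0.502 j [ 50.5  28.7 -12.9  -0.  -48.3  31.6]
d [-0.0002  0.0172  0.0011] w [ 0.0017  0.0022 -0.0009]
```

View pics/scenecell3.png

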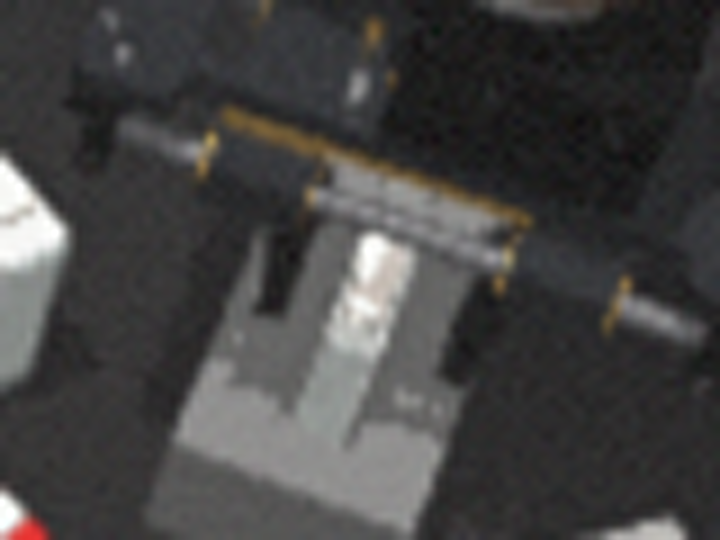

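Run:
```python
from h import *
u,v=proj('scene',[.497,.35,.09]).astype(int);P=proj('scene',sense()['tcp_pos'])
print((P-[u-40,v-30]+.5)*9-.5)
for dx in(-.022,.022):
    for z in(.085,.045):print(dx,z,(proj('scene',[.497+dx,.3505-.14*dx,z])-[u-40,v-30]+.5)*9-.5)
```

```text
[359.64362665 321.04982116]
-0.022 0.085 [390.85263502 230.18635024]
-0.022 0.045 [359.24199585 308.58834267]
0.022 0.085 [346.15568792 350.06196135]
0.022 0.045 [315.09359256 426.87389904]
```

{"fn": "move_arm", "kwargs": {"increments": "0 0 0.01 0.001 0 0 0;0 0 0.017 0.001 0 0 0;0 0 0.017 0.001 0 0 0;1 0 0.017 0.001 0 0 0;1 0 0.017 0.001 0 0 0;1 0 0.017 0.001 0 0 0;1 0 0.017 0.001 0 0 0;1 0 0.017 0.001 0 0 0"}}

```text
time_s: 20.0
tcp_pos: [0.4961, 0.3501, 0.0509]
ee_rot: [[-0.991, -0.001, -0.137], [0.137, -0.0, -0.991], [0.001, -1.0, 0.0]]
wrist_force: [0.5, -0.1, -0.0]
gripper_width: 0.181
```

{"fn": "move_arm", "kwargs": {"increments": "1 0 0 0 0 0 0;1 0 0 0 0 0 0;1 0 -0.01 0 0 0 0;1 0 -0.02 0 0 0 0;1 0 -0.02 0 0 0 0"}}

```text
time_s: 20.5
tcp_pos: [0.4971, 0.3511, 0.073]
ee_rot: [[-0.991, 0.002, -0.137], [0.137, 0.003, -0.991], [-0.002, -1.0, -0.003]]
wrist_force: [0.7, -0.2, -0.2]
gripper_width: 0.184
```

Run:
```python
from h import *
to(.497,.3505,.052,262)
```

```text
t 20.5 tcp [0.4971 0.3511 0.073 ] yaw 262.15 F [ 0.72 -0.21 -0.24] M [ 0.017 -0.082  0.003] g 0.184 j [ 50.5  28.4 -12.8   0.  -48.6  31.7]
d [0.0001 0.021  0.0006] w [ 0.003   0.0026 -0.0019]
```

{"fn": "move_arm", "kwargs": {"increments": "1 0 -0.03 0 0 0 0;1 0 -0.07 0 0 0 0;1 0 -0.11 0 0 0 0;1 0 -0.15 0 0 0 0;1 0 -0.15 0 0 0 0;1 0 -0.15 0 0 0 0"}}

```text
time_s: 21.1
tcp_pos: [0.496, 0.3502, 0.2219]
ee_rot: [[-0.991, 0.0, -0.137], [0.137, 0.002, -0.991], [0.0, -1.0, -0.002]]
wrist_force: [-0.1, -0.1, -1.9]
gripper_width: 0.182
```

Run:
```python
from h import *
to(.6072,-.0465,.22,178)
for n in('top','scene'):
    p,d=capture(n);u,v=proj(n,[.497,.35,.22]).astype(int);crop(p,u-40,v-30,80,60,9,n+'cell4')
```

```text
t 21.1 tcp [0.496  0.3502 0.2219] yaw 262.1 F [-0.15 -0.08 -1.86] M [-0.056  0.033  0.043] g 0.182 j [ 50.4  20.3  -2.3  -0.1 -67.3  31.7]
d [-0.1646  0.0011  0.3777] w [0.0017 1.4679 0.0016]
```

View pics/scenecell4.png

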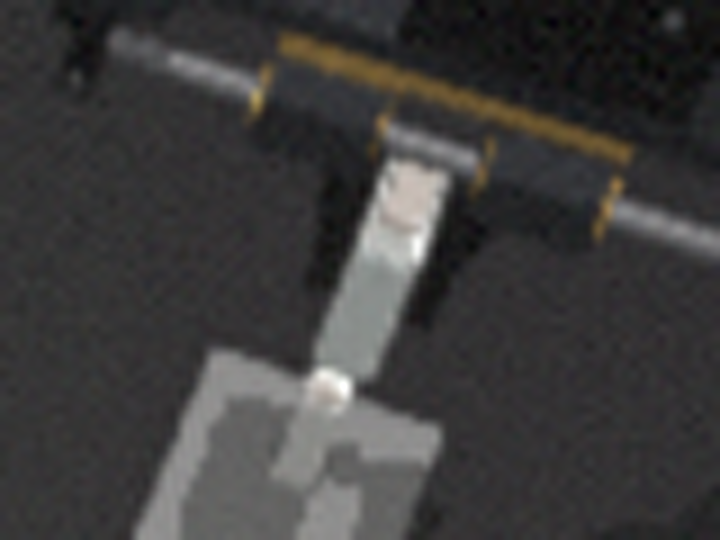

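{"fn": "move_arm", "kwargs": {"increments": "1 -0.015 0 0.035 0 0.14 0;1 -0.03 0 0.07 0 0.28 0;1 -0.045 0 0.105 0 0.42 0;1 -0.06 0 0.14 0 0.56 0;1 -0.075 0 0.175 0 0.7 0;1 -0.09 0 0.21 0 0.84 0;1 -0.105 0 0.24 0 0.97 0;1 -0.118 0 0.27 0 1.1 0"}}

```text
time_s: 22.0
tcp_pos: [0.5755, 0.0646, 0.2187]
ee_rot: [[-0.322, -0.004, -0.947], [0.947, -0.002, -0.322], [-0.0, -1.0, 0.005]]
wrist_force: [0.3, 0.4, -0.6]
gripper_width: 0.178
```

Run:
```python
from h import *
to(.6072,-.0465,.22,178)
```

```text
t 22.0 tcp [0.5755 0.0646 0.2187] yaw 198.77 F [ 0.27  0.37 -0.63] M [ 0.107 -0.037 -0.047] g 0.178 j [ 22.4  17.9  -6.3  -0.  -66.1  -3.6]
d [-0.1154 -0.0012  0.0057] w [-0.0047  0.3625 -0.0009]
```

{"fn": "move_arm", "kwargs": {"increments": "1 -0.03 0 0.0015 0 0.1 0;1 -0.06 0 0.003 0 0.2 0;1 -0.09 0 0.005 0 0.3 0;1 -0.115 0 0.006 0 0.362 0;1 -0.115 0 0.006 0 0.362 0;1 -0.115 0 0.006 0 0.362 0;1 -0.115 0 0.006 0 0.362 0"}}

```text
time_s: 22.7
tcp_pos: [0.6074, -0.0436, 0.2197]
ee_rot: [[0.028, -0.003, -1.0], [1.0, -0.0, 0.028], [-0.0, -1.0, 0.003]]
wrist_force: [-0.0, 0.4, -1.7]
gripper_width: 0.182
```

Run:
```python
from h import *
to(.6072,-.0465,.22,178)
for n in('top','scene'):
    p,d=capture(n);u,v=proj(n,[.6,-.04,.1]).astype(int);crop(p,u-60,v-55,120,100,6,n+'b1')
```

```text
t 22.7 tcp [ 0.6074 -0.0436  0.2197] yaw 178.42 F [-0.01  0.4  -1.69] M [ 0.057 -0.023  0.008] g 0.182 j [ 11.1  20.7  -2.   -0.  -67.4 -12.7]
d [-0.0029 -0.0003  0.0002] w [-0.0029  0.0072 -0.0005]
```

View pics/sceneb1.png

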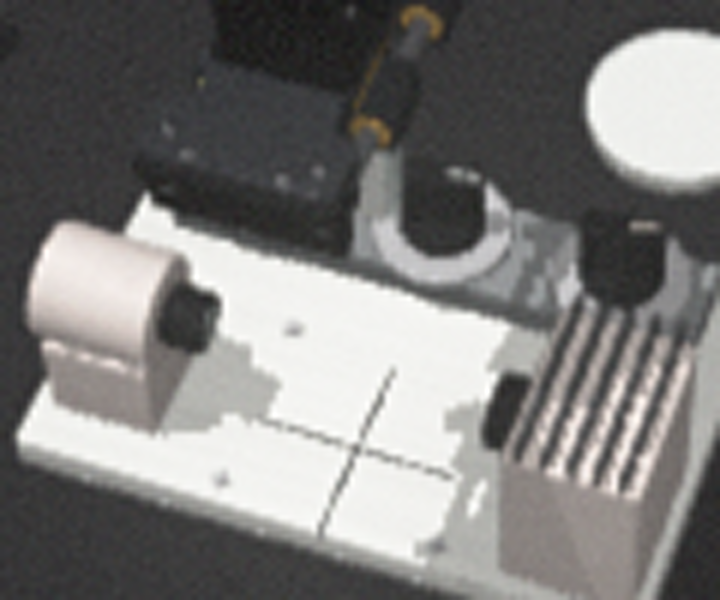

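View pics/topb1.png

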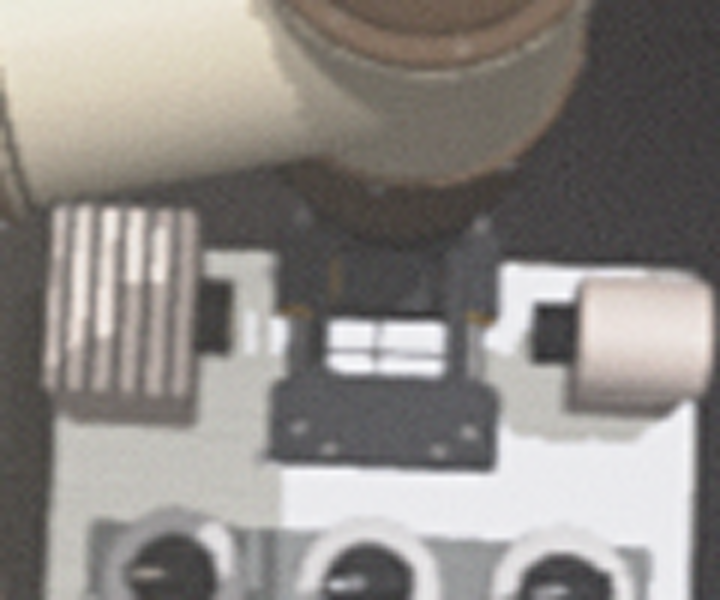

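{"fn": "move_arm", "kwargs": {"increments": "1 -0.003 0.02 0 -0.003 0.007 0;1 -0.003 0.045 0 -0.003 0.007 0;1 -0.003 0.07 0 -0.003 0.007 0;1 -0.003 0.095 0 -0.003 0.007 0;1 -0.003 0.12 0 -0.003 0.007 0;1 -0.003 0.135 0 -0.003 0.007 0;1 -0.003 0.1435 0 -0.003 0.007 0;1 -0.003 0.1435 0 -0.003 0.007 0"}}

```text
time_s: 23.6
tcp_pos: [0.6071, -0.0467, 0.0763]
ee_rot: [[0.035, -0.0, -0.999], [0.999, -0.001, 0.035], [-0.001, -1.0, 0.0]]
wrist_force: [0.3, -0.6, -1.2]
gripper_width: 0.182
```

{"fn": "move_arm", "kwargs": {"increments": "1 0 0 0 0 0 0;1 0 0 0 0 0 0;1 0 0 0 0 0 0"}}

```text
time_s: 23.9
tcp_pos: [0.6084, -0.0471, 0.0784]
ee_rot: [[0.035, 0.004, -0.999], [0.999, -0.0, 0.035], [0.0, -1.0, -0.004]]
wrist_force: [-0.1, -1.1, -2.2]
gripper_width: 0.181
```

Run:
```python
from h import *
to(.6072,-.0465,.076,178)
for n in('top','scene'):
    p,d=capture(n);np.save(n+'_dF.npy',d);np.save(n+'_pF.npy',p);u,v=proj(n,[.6,-.04,.1]).astype(int);crop(p,u-50,v-45,100,80,7,n+'b2')
    cv2.imwrite('pics/%sF.png'%n,p[...,::-1])
```

```text
t 23.9 tcp [ 0.6084 -0.0471  0.0784] yaw 177.97 F [-0.14 -1.09 -2.21] M [ 0.103 -0.019 -0.014] g 0.181 j [ 10.8  28.2 -12.3   0.1 -49.3 -12.9]
d [0.0006 0.0024 0.0012] w [ 0.0043 -0.0005  0.    ]
```

View pics/sceneb2.png

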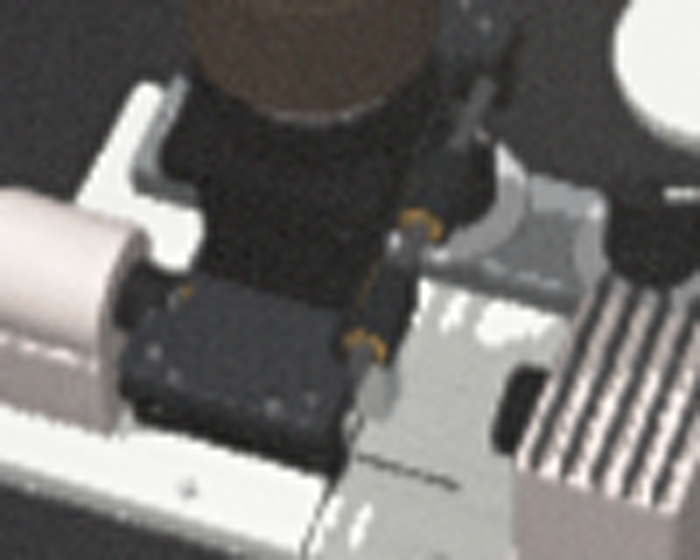

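View pics/topb2.png

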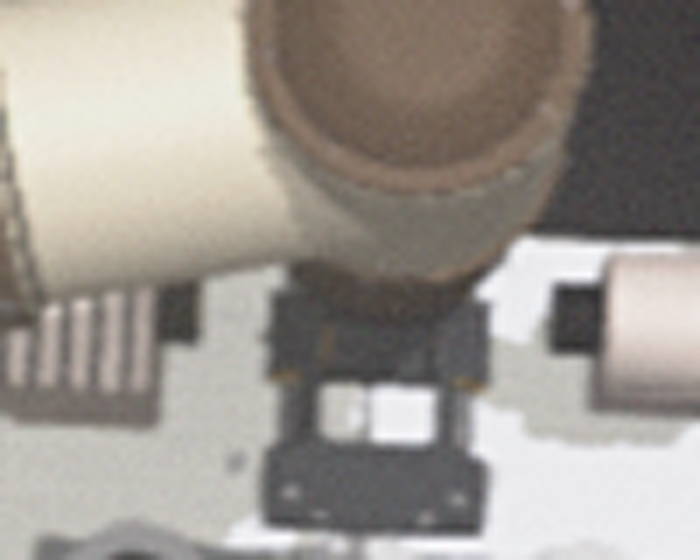

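{"fn": "move_arm", "kwargs": {"increments": "1 0.0005 0.002 0.0005 0.004 0 0;1 0.0005 0.002 0.0005 0.004 0 0;1 0.0005 0.002 0.0005 0.004 0 0;1 0.0005 0.002 0.0005 0.004 0 0;1 0.0005 0.002 0.0005 0.004 0 0"}}

```text
time_s: 24.5
tcp_pos: [0.6073, -0.0467, 0.0753]
ee_rot: [[0.036, -0.002, -0.999], [0.999, -0.0, 0.036], [-0.0, -1.0, 0.002]]
wrist_force: [-0.0, -0.4, -1.3]
gripper_width: 0.179
```

Run:
```python
from h import *
to(.6078,-.0465,.076,178)
p,d=capture('scene');W=cloud('scene',d)
u,v=proj('scene',[.6,-.04,.1]).astype(int);x0,y0=u-20,v-25;crop(p,x0,y0,60,50,12,'sceneb3')
t=sense()['tcp_pos']
for dy in(-.022,.022):
  for dx in(-.008,.008):
    for z in(.034,-.016):
      print(dy,dx,z,((proj('scene',t+[dx+.035*dy,dy,z])-[x0,y0]+.5)*12-.5).round())
m=(abs(W[...,0]-t[0])<.02)&(W[...,1]>t[1]+.012)&(W[...,1]<t[1]+.04)&(W[...,2]>.04)&(W[...,2]<.12)
P=W[m];print(len(P),P.min(0),P.max(0),np.median(P,0))
```

```text
t 24.5 tcp [ 0.6073 -0.0467  0.0753] yaw 177.96 F [-0.04 -0.35 -1.27] M [ 0.043 -0.045 -0.002] g 0.179 j [ 10.8  28.4 -12.4  -0.  -49.3 -12.8]
d [ 0.0003 -0.0007 -0.0005] w [-0.0019 -0.0008 -0.0004]
-0.022 -0.008 0.034 [125. 244.]
-0.022 -0.008 -0.016 [138. 379.]
-0.022 0.008 0.034 [ 99. 304.]
-0.022 0.008 -0.016 [113. 438.]
0.022 -0.008 0.034 [323. 302.]
0.022 -0.008 -0.016 [329. 435.]
0.022 0.008 0.034 [298. 363.]
0.022 0.008 -0.016 [305. 495.]
44 [ 0.60187821 -0.03458255  0.05907154] [ 0.61853007 -0.02266085  0.09402524] [ 0.61447277 -0.02642387  0.07676063]
```

View pics/sceneb3.png

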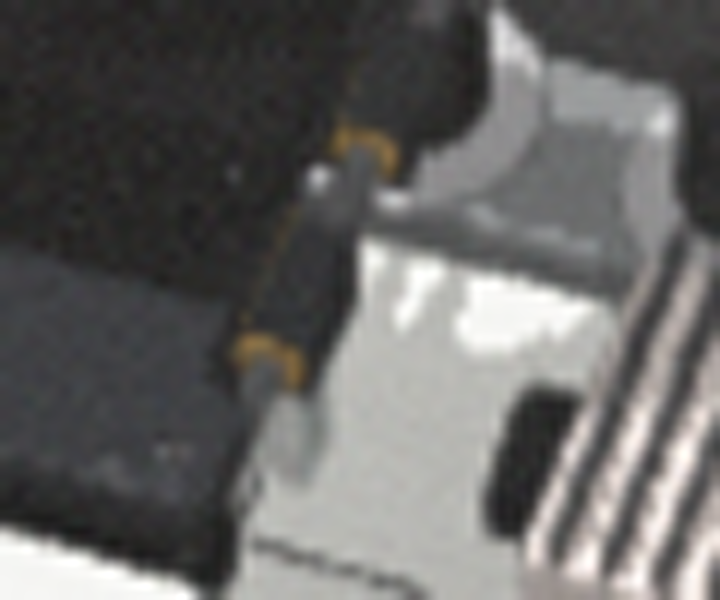

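{"fn": "move_arm", "kwargs": {"increments": "1 0 0 0 0 0 0;1 0 0 0 0 0 0;1 0 0 0 0 0 0;1 0 0 0 0 0 0;1 0 0 0 0 0 0"}}

```text
time_s: 25.05
tcp_pos: [0.6073, -0.0468, 0.0753]
ee_rot: [[0.036, -0.002, -0.999], [0.999, -0.0, 0.036], [-0.0, -1.0, 0.002]]
wrist_force: [-0.4, -0.5, -0.7]
gripper_width: 0.181
```

Run:
```python
from kn import *
to(.6078,-.0465,.076,178);kn()
a=np.load('scene_p.npy').astype(int);b,_=capture('scene')
cv2.imwrite('pics/end.png',b[...,::-1]);print(sense()['tcp_pos'],abs(sense()['joint_velocities']).max())
```

```text
t 25.05 tcp [ 0.6073 -0.0468  0.0753] yaw 177.95 F [-0.37 -0.46 -0.69] M [ 0.117 -0.037 -0.011] g 0.181 j [ 10.8  28.4 -12.4  -0.  -49.3 -12.8]
d [ 0.0003 -0.0007 -0.0005] w [-0.0018 -0.0008 -0.0003]
top 1 87 [0.5005 0.0421 0.0836] [0.0042 0.011 ] 96.8
top 2 86 [ 0.4975 -0.0427  0.0838] [0.0042 0.0109] 98.8
top 3 85 [ 0.4942 -0.1266  0.0843] [0.0041 0.0109] 99.4
scene 1 102 [0.5045 0.0447 0.0814] [0.0044 0.0107] 95.5
scene 2 few 28
scene 3 few 6
[ 0.60729395 -0.04676907  0.07531355] 0.1509958107619574
```

View pics/end.png

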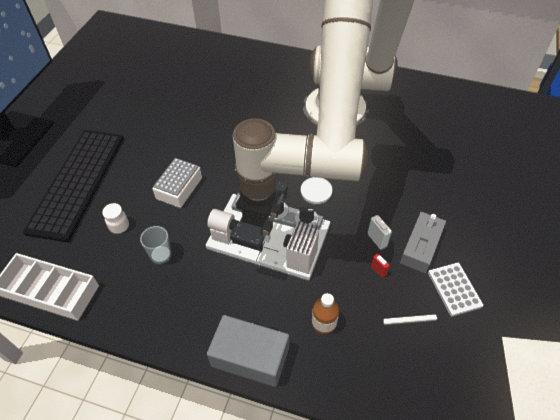

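```bash
python3 -c "
from station import r
print(r.finish_job())"
```

```text
the job is handed in; nothing more can be done
None
```

I turned all three knobs to their stops in order, from the lamp end to the receiver end. I then lifted the long cell out of the rack by its frosted sides and handed in at about 25 s while holding it in the beam.

- **Knobs:** At each stop the moment rose from near zero to about 0.65–0.7 N m. In the last top view the grip bars lay at 96.8°, 98.8° and 99.4°, which agrees with the stops within measuring noise. The last scene view confirmed only knob 1, because the arm hid the other two.
- **Cell:** The jaws read about 16 mm, the cell's width. By tool pose and the grasp geometry, its centre is about 84 mm high, under 1 mm from the estimated beam line and at the midpoint along it. It is aligned with the beam within about 0.1°, upright within about 0.2°, and still.
- **Less certain:** The gripper hid most of the cell at the end. Only its lamp-side end was visible, and that matched the predicted outline to about 1 mm. My estimates of the beam line's x position ranged from 0.607 to 0.609 m, and the tool is at 0.6073 m, inside the 5 mm tolerance.
- **Other things:** In the last picture the bystanders I could see were where they started.

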